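# Shut the gas and uncap the hose port

## Task

Shut the gas off by turning the black knob on the round flange clockwise as far as it goes; then unscrew the winged cap from the hose port on the square flange. Nobody remembers whether its quarter-turn thread is left- or right-handed, so try one way gently, without wrenching it, and if it stops go the other way. Leave everything else on the shelf where it is and finish still holding the cap in the gripper, lifted well clear (about 10 cm) straight above the port.

Things in the scene. Friction and masses are not known exactly. Their poses are not given: they have to be found in the camera images.
- knob (a joint): angle of the black gas knob, rad: it grows as the knob turns clockwise seen from above; it starts between 0.3 and 0.8 (gas on) and 1.6 is the hard end stop (gas off). It turns with slight friction (0.05 N m) and stays where it is left
- knob_grip (a point): on the knob's upright axis at gripping height, 55 mm above the shelf. The knob is a disc 48 mm across topped by an upright bar 46 mm long along this frame's x, 14 mm thick along y; bar top 62 mm, disc's top face 32 mm above the shelf. The frame turns with the knob. It sits on a fixed round flange 76 mm across
- port: fixed brass hose port: square flange 76 x 76 mm, 10 mm thick, with an upright neck 23 mm across up to 34 mm above the shelf, under the cap. Origin on the neck's axis at shelf level, z up; yaw within 0.6 rad of the world's. It stands left or right of the knob, 0.24 to 0.46 m from it
- cap: loose aluminium cap, about 80 g: cup 48 mm across, 28 mm high; upright wing on top, 46 mm long along x, 14 mm thick along y, from 28 to 58 mm above the origin. Origin: centre of underside; seated 12 mm above the shelf, x along the port's x. One way it stops firmly at 0.1 to 0.3 rad; the other way it turns freely, not rising, is locked below 0.8 rad and lifts off at 1.0 to 2.0 rad (1.3 best)
- trivet: orange silicone trivet, 170 mm across, 8 mm high, origin under its centre; leave alone
- ramekin: clear glass ramekin, 84 mm across, 45 mm high, origin under its centre; leave alone
- brush: steel grill brush lying on its bristles, about 280 mm long along its x and 40 mm high; leave alone
- tongs: chrome tongs lying flat, about 260 mm long along x, 16 mm high; leave alone
- caddy: round turntable spice caddy, 190 mm across, 137 mm high, with four white pots on it, origin under its centre; leave alone
- shaker: glass shaker jar, 44 mm across, 85 mm high, origin under its centre; leave alone
There are look-alikes about, which are no part of the job. Leave any pink look-alike of the part that bears knob alone. Of the things shaped like the port, the brass one is meant.

How it is judged:
By the outcome, as a careful person would: the job done as asked, in the order asked, and still so for the second after the job is handed in, while the arm keeps its last pose, push and grip.
It also fails if it takes over 58 s, if anything falls off the work surface, if the arm or the gripper's body presses on something with over 40 N, if the wrist force passes 120 N, or if a joint passes its speed limit or range.

## Robot

A 6-joint arm with a two-finger parallel gripper is mounted at the origin on the work surface. World frame = base frame: x ahead of the robot, y to its left, z up, the work surface at z = 0. Lengths are in m, angles in rad, forces in N, time in s.
With the tool pointing down it reaches from about 0.25 to 0.725 m from the base axis. Payload 4 kg.
Tool frame: the origin (TCP) lies midway between the tips of the shut fingers; the grasp point (between the pads) lies 19 mm behind it; z points along the fingers, x is the direction in which the jaws open and shut, and the axes are right-handed (so a half turn about z gives the same grasp; the last joint's range is limited). The gripper opens to 85 mm and grips with 20 to 120 N. Pads are 22 mm wide; open, the fingers measure 114 mm over their backs; the gripper's body (76 mm by 85 mm) begins 54 mm behind the grasp point. The pads swing forward as they close: fully open they stand 13 mm farther back than shut.
Start: joints at [1.264, 0.241, 0.005, 1.335, 0, 1.571], TCP at [0.151, 0.477, 0.231] pointing down, gripper open.
Joint ranges: [-2.72, 2.72], [-1.05, 1.87], [-1.09, 1.28], [-1.99, 2.15], [-1.42, 1.44], [-3.14, 3.14]. Speed limits (rad/s): [2.79, 2.79, 3.14, 3.14, 3.14, 3.14].

## Interface

Orientations are given as a unit quaternion [x, y, z, w].
In Python, from workcell import bot, vision, ticket gives the robot as it stands.
- The arm moves only by the tool play_rows, never from a script. Its argument "deltas" is one flat list of numbers, 5 for each row, row after row: the opening, from 0 (shut) to 1 (fully open), then the shift along the tool's x, y, z in units of 60 mm (1.0 is 60 mm), then the turn about the tool's z in degrees. A call has 1 to 12 rows; each row shifts and turns the pose as measured when the row begins, along the tool's axes as they then stand; what a row does not reach is not made up. A row lasts 1/8 s, in which the tool goes at most 62.5 mm and 10.7 degrees, less where a joint would pass 70% of its speed; a pose out of reach is approached as far as the arm can. A call is refused whole if a number of a shift passes 1 or a number of a turn 10.7, either way. A call with a gripper value outside its range is refused whole. The fingers move at their own pace and stop on an object; the grip force is fixed at half the most. Time passes only in rows, so rows that do not move let the fingers close. It gives the time, the measured TCP pose, the force and the opening at its end, in the units of the state.
- bot.get_obs(): the state, without advancing time (a new reading comes with each control period).
- vision.camera(name): name is "scene" or "top" or "wrist"; returns a dict with "color" (480x640x3 uint8, blue, green, red), "intrinsics" (3x3 intrinsics, pixels), "rvec" (rotation vector, rad) and "tvec" (3), from world to camera coordinates, as OpenCV has them. Camera axes: x right, y down, z forward; pixel columns grow to the right and rows downward; lengths in m; the calibration is good to about 2 mm. A picture is of the moment at which its call begins. There is no depth.
- ticket.job_done(): hands the job in, once; it reports no verdict.
The state is a dict: "clock": time; "joint_pos": joint angles; "joint_vel": joint speeds; "tau": joint torques, N m; "eef_pos": TCP position; "tool_rot": TCP orientation; "ft_force": force on the tool from outside, world axes, zero at the start; "ft_torque": the same for the moment, N m; "grip_width": finger opening in m.
Only numpy, scipy, OpenCV 4.12 (cv2) and the standard library are available. Lean on these libraries where they do the work, as an engineer would, in place of code of your own. Each camera call takes 0.05 s, during which the arm holds its last target. There are 200 camera calls.

## Working session

There is one attempt and no reset: what is moved stays moved. The work goes in short steps, Python scripts to look and compute and a tool call to move; the robot and the scene stay as the last step left them, time stands still between calls to the robot, and variables do not carry over. Pictures are saved under pics/ and viewed, about 8 in all and at most 12, crops included, and the job is handed in when it is done.

Besides the shell and the picture viewer there is one more tool, called as name(argument=value, ...), one argument or row to a line, values as JSON. play_rows: Moves the arm, as the interface text tells. Its arguments: {"type":"object","properties":{"deltas":{"type":"array"}},"required":["deltas"]}

```bash
mkdir -p pics; ls; cat > h.py <<'E'
import numpy as np, cv2
from workcell import bot, vision, ticket
def cam(n):
    c=vision.camera(n); R=cv2.Rodrigues(np.array(c["rvec"],float))[0]; t=np.array(c["tvec"],float).ravel()
    return c["color"],np.array(c["intrinsics"],float),R,t
def ray(uv,K,R,t,z):
    d=R.T@np.linalg.inv(K)@np.array([uv[0],uv[1],1.]); o=-R.T@t
    return o+d*(z-o[2])/d[2]
def proj(p,K,R,t):
    q=K@(R@np.asarray(p,float)+t); return q[:2]/q[2]
E
python3 - <<'E'
from h import *
for n in("top","scene"):
    im,K,R,t=cam(n); cv2.imwrite(f"pics/{n}0.png",im); np.savez(f"{n}0.npz",im=im,K=K,R=R,t=t); print(n,K[0,0],-R.T@t,R.round(2).tolist())
print(bot.get_obs())
E
```

```text
pics
top 526.9338077594899 [ 0.4460288  -0.00275189  1.3965493 ] [[0.0, -1.0, 0.0], [-1.0, -0.0, -0.1], [0.1, -0.0, -1.0]]
scene 570.17590929542 [ 1.06680812 -0.4422685   1.12301912] [[0.67, 0.74, 0.01], [0.63, -0.56, -0.54], [-0.39, 0.37, -0.84]]
{'clock': 0.1, 'joint_pos': array([ 1.26399056e+00,  2.41353779e-01,  3.87090791e-03,  1.33524543e+00,
       -1.39424400e-05,  1.57083205e+00]), 'joint_vel': array([ 0.00054142, -0.00169085,  0.00292414, -0.00021149, -0.00029638,
        0.00155687]), 'tau': array([-1.54853519e-04, -3.73137903e+01,  2.53010166e+01,  1.08484738e-02,
       -2.24535057e-06, -5.76768372e-06]), 'eef_pos': array([0.15083689, 0.47609885, 0.23049852]), 'tool_rot': array([ 8.06860562e-01,  5.90741145e-01, -7.75277815e-04,  5.76300592e-04]), 'ft_force': array([-0.73921216,  0.94453274,  0.1715138 ]), 'ft_torque': array([ 0.00920865, -0.00143462, -0.02094813]), 'grip_width': 0.0852585812939996}
```

View pics/top0.png

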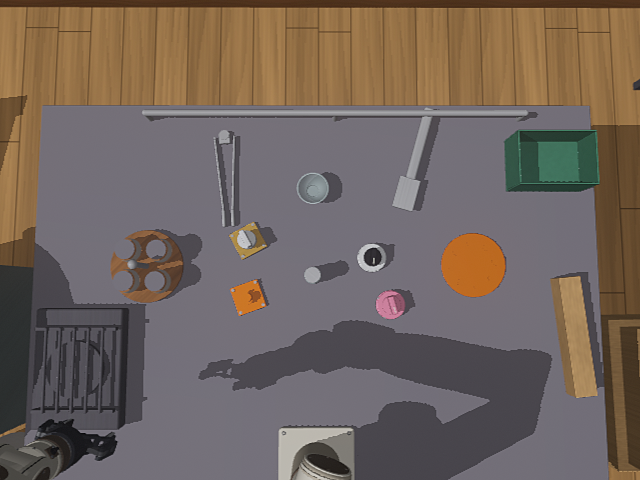

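View pics/scene0.png

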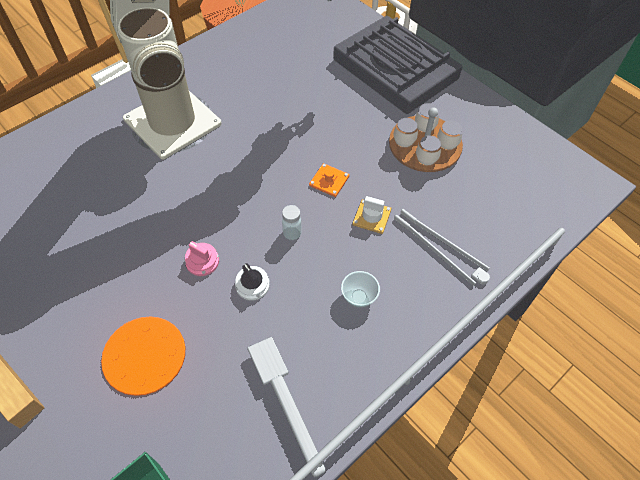

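Top view: the candidates for the knob are the black one on the white round flange (372,257) and the pink look-alike (390,304). For the port they are the brass square flange with the aluminium cap (248,240) and the orange square look-alike with no cap (248,297). I choose black and brass, and check them in one close crop.

```bash
python3 - <<'E'
from h import *
out=[]
for n,pts in(("top",[(372,257),(248,240)]),("scene",[(252,281),(373,213)])):
    d=np.load(n+"0.npz"); im,K,R,t=[d[k] for k in("im","K","R","t")]
    row=[]
    for (u,v),z in zip(pts,(.03,.05)):
        print(n,(u,v),ray((u,v),K,R,t,z).round(3))
        row.append(cv2.resize(im[v-25:v+25,u-33:u+33],(396,300),interpolation=cv2.INTER_CUBIC))
    out.append(np.hstack(row))
cv2.imwrite("pics/crop1.png",np.vstack(out))
E
```

```text
top (372, 257) [ 0.53  -0.146  0.03 ]
top (248, 240) [0.573 0.174 0.05 ]
scene (252, 281) [ 0.538 -0.147  0.03 ]
scene (373, 213) [0.593 0.166 0.05 ]
```

View pics/crop1.png

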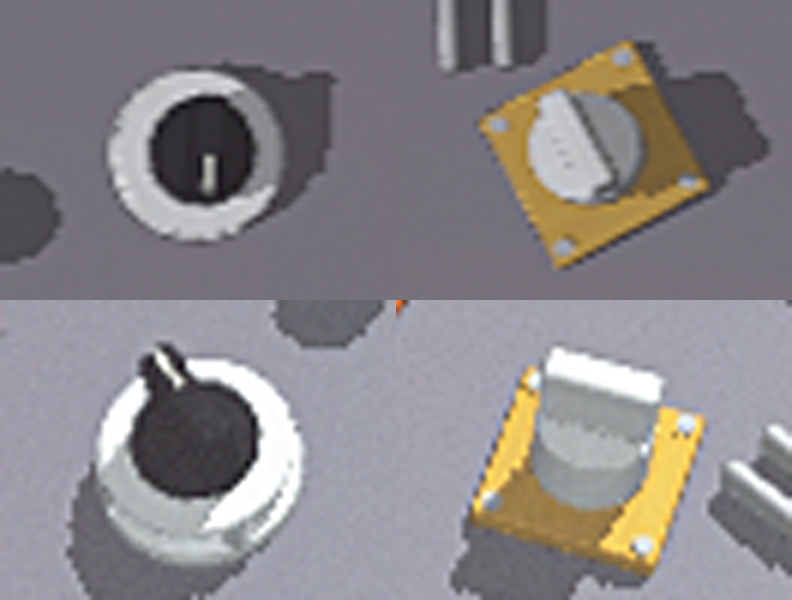

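The crop confirms it: a black knob with a white pointer line on the white round flange, and a brass square flange carrying the winged aluminium cap. Moving over the knob.

play_rows(
  deltas=[1,0,0.8,0,-8.8,1,0,0.8,0,-8.8,1,-0.9,0.42,0,0,1,-0.9,0.42,0,0,1,-0.9,0.42,0,0,1,-0.9,0.42,0,0,1,-0.9,0.42,0,0,1,-0.9,0.42,0,0,1,-0.9,0.42,0,0,1,-0.9,0.42,0,0,1,-0.9,0.42,0,0,1,-0.9,0.42,0,0],
)

```text
clock: 1.6
eef_pos: [0.5116, -0.0959, 0.2268]
tool_rot: [0.7, 0.715, -0.004, 0.0]
ft_force: [0.6, 0.4, 0.1]
grip_width: 0.0854
```

```bash
python3 - <<'E'
from h import *
im,K,R,t=cam("wrist"); cv2.imwrite("pics/w1.png",im); np.savez("w1.npz",im=im,K=K,R=R,t=t)
o=bot.get_obs(); print(o["clock"],o["eef_pos"],o["tool_rot"],o["joint_pos"].round(2),-R.T@t,R.round(2).tolist()); print(proj((.535,-.147,.03),K,R,t))
E
```

```text
1.65 [ 0.51453635 -0.10262085  0.22612245] [ 0.70184509  0.71230617 -0.0049232   0.0030266 ] [-0.19  0.29  0.06  1.34 -0.01 -0.2 ] [ 0.43100056 -0.09682516  0.37059311] [[-0.02, 1.0, -0.01], [0.95, 0.02, 0.31], [0.31, 0.0, -0.95]]
[261.15688889 229.16215948]
```

View pics/w1.png

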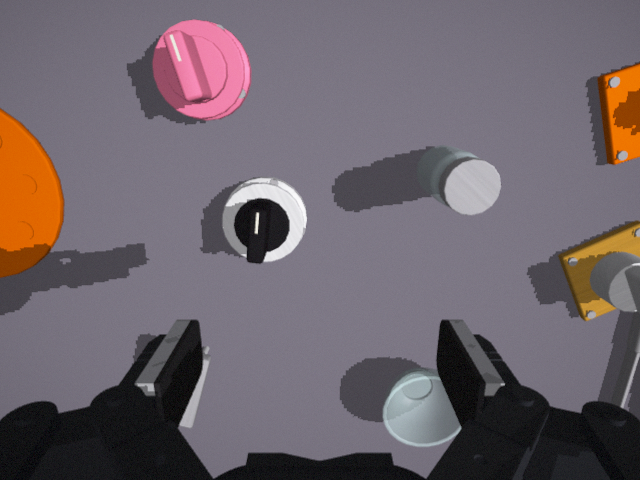

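```bash
python3 - <<'E'
from h import *
from scipy.optimize import least_squares
d=np.load("w1.npz"); im,K,R,t=[d[k] for k in("im","K","R","t")]
x0,y0,x1,y1=210,165,315,275
c=im[y0:y1,x0:x1]; g=c.max(2)
def circ(m,z,r):
    cs=max(cv2.findContours(m,cv2.RETR_EXTERNAL,cv2.CHAIN_APPROX_NONE)[0],key=cv2.contourArea)[:,0]+[x0,y0]
    P=np.array([ray(p,K,R,t,z)[:2] for p in cs])
    f=least_squares(lambda q:np.hypot(*(P-q).T)-r,P.mean(0),loss="soft_l1",f_scale=.0008)
    return f.x,np.median(abs(f.fun)),cs
m=((g<45)*255).astype(np.uint8)
print("disc",circ(m,.032,.024)[:2])
w=((c.min(2)>150)*255).astype(np.uint8)
n,l,s,ce=cv2.connectedComponentsWithStats(w)
for i in range(1,n):
    if s[i,4]<12: continue
    pts=np.argwhere(l==i)[:,::-1]+[x0,y0]; print(i,s[i],ce[i]+[x0,y0])
    if s[i,4]>1000:
        for z in(.008,.01,.012): print("flange",z,circ(((l==i)*255).astype(np.uint8),z,.038)[:2])
    else:
        P=np.array([ray(p,K,R,t,.062)[:2] for p in pts]); ev,V=np.linalg.eigh(np.cov(P.T)); a=V[:,1]; print("mark",P.mean(0),"yaw",np.degrees(np.arctan2(a[1],a[0])),np.sqrt(ev))
cv2.imwrite("pics/kc.png",cv2.resize(c,None,fx=5,fy=5,interpolation=cv2.INTER_CUBIC))
E
```

```text
disc (array([ 0.53235464, -0.14696465]), np.float64(0.0015226332128689141))
1 [  16   13   81   84 2349] [276.82716049 209.53852703]
flange 0.008 (array([ 0.53384959, -0.14688257]), np.float64(0.0019197176583318001))
flange 0.01 (array([ 0.53334411, -0.14678828]), np.float64(0.0020067650127474357))
flange 0.012 (array([ 0.53282782, -0.14672046]), np.float64(0.0021578085913291703))
3 [45 48  4 21 56] [256.66071429 222.64285714]
mark [ 0.52002912 -0.14566011] yaw 174.37150371785114 [0.00061095 0.0048764 ]
5 [31 89  6  3 12] [243.66666667 254.75      ]
mark [ 0.54688255 -0.15677085] yaw 76.27504117845885 [0.000579   0.00121359]
```

View pics/kc.png

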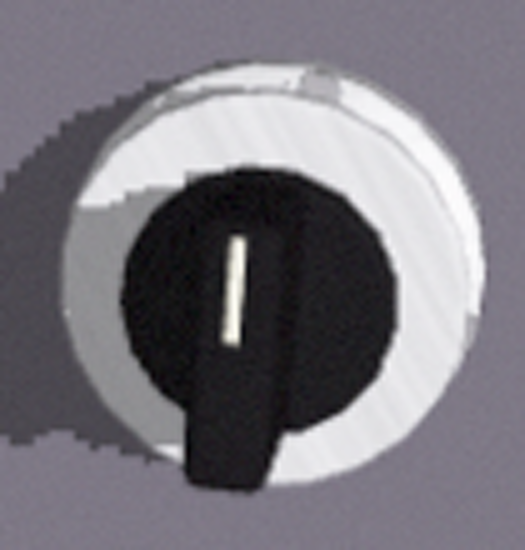

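play_rows(
  deltas=[1,-0.74,0.28,0,6.5,1,0,0,0.7,0,1,0,0,0.7,0,1,0,0,0,0,1,0,0,0,0],
)

```text
clock: 2.28
eef_pos: [0.5326, -0.1518, 0.1399]
tool_rot: [0.744, 0.668, -0.005, 0.003]
ft_force: [1.5, -0.2, 0.4]
grip_width: 0.0855
```

```bash
cat > go.py <<'E'
import sys
from h import *
from scipy.spatial.transform import Rotation as Ro
o=bot.get_obs(); Q=Ro.from_quat(o["tool_rot"]).as_matrix(); print(o["clock"],o["eef_pos"].round(4),"yaw",np.degrees(np.arctan2(Q[1,0],Q[0,0])).round(2),"w",o["grip_width"].round(4),"F",o["ft_force"].round(1),"T",o["ft_torque"].round(2),"q6",o["joint_pos"][5].round(2))
if len(sys.argv)>3: print("units",(Q.T@(np.array(sys.argv[1:4],float)-o["eef_pos"])/.06).round(3), "tilt",Q[:,2].round(3))
E
python3 go.py .532 -.147 .036
```

```text
Traceback (most recent call last):
  File "go.py", line 4, in <module>
    o=bot.get_obs(); Q=Ro.from_quat(o["tool_rot"]).as_matrix(); print(o["clock"],o["eef_pos"].round(4),"yaw",np.degrees(np.arctan2(Q[1,0],Q[0,0])).round(2),"w",o["grip_width"].round(4),"F",o["ft_force"].round(1),"T",o["ft_torque"].round(2),"q6",o["joint_pos"][5].round(2))
                                                                                                                                                                ^^^^^^^^^^^^^^^^^^^^^
AttributeError: 'float' object has no attribute 'round'
```

```bash
sed -i 's/o\["grip_width"\].round(4)/round(o["grip_width"],4)/' go.py; python3 go.py .532 -.147 .036
```

```text
2.275 [ 0.5326 -0.1518  0.1399] yaw 83.79 w 0.0855 F [ 1.5 -0.2  0.4] T [ 0.05 -0.01  0.  ] q6 -0.16
units [ 0.098 -0.014  1.73 ] tilt [-0.004 -0.011 -1.   ]
```

play_rows(
  deltas=[1,0.1,-0.01,0.45,0,1,0,0,0.45,0,1,0,0,0.45,0,1,0,0,0.3,0,1,0,0,0,0],
)

```text
clock: 2.9
eef_pos: [0.5412, -0.1467, 0.05]
tool_rot: [0.743, 0.669, 0.0, 0.011]
ft_force: [-0.3, -0.4, 0.2]
grip_width: 0.0854
```

```bash
python3 go.py .532 -.147 .036
```

```text
2.9 [ 0.5412 -0.1467  0.05  ] yaw 83.97 w 0.0854 F [-0.3 -0.4  0.2] T [ 0.03  0.02 -0.01] q6 -0.15
units [-0.017 -0.156  0.231] tilt [ 0.015 -0.015 -1.   ]
```

play_rows(
  deltas=[1,-0.02,-0.15,0.23,0,1,0,0,0,0,1,0,0,0,0],
)

```text
clock: 3.28
eef_pos: [0.5374, -0.1478, 0.0424]
tool_rot: [0.743, 0.669, 0.004, 0.015]
ft_force: [-0.0, -0.0, 0.1]
grip_width: 0.0856
```

```bash
python3 go.py .532 -.147 .036
```

```text
3.275 [ 0.5374 -0.1478  0.0424] yaw 84.03 w 0.0856 F [-0.  -0.   0.1] T [ 0.01  0.07 -0.02] q6 -0.16
units [ 0.005 -0.094  0.104] tilt [ 0.026 -0.018 -1.   ]
```

play_rows(
  deltas=[1,0,-0.12,0.13,0,1,0,0,0,0,0,0,0,0,0,0,0,0,0,0,0,0,0,0,0,0,0,0,0,0,0,0,0,0,0,0,0,0,0,0,0,0,0,0,0],
)

```text
clock: 4.4
eef_pos: [0.5319, -0.1466, 0.0361]
tool_rot: [0.743, 0.669, 0.005, 0.016]
ft_force: [-0.6, 0.3, 1.1]
grip_width: 0.0126
```

```bash
python3 go.py .532 -.147 .036
```

```text
4.4 [ 0.5319 -0.1466  0.0361] yaw 84.05 w 0.0126 F [-0.6  0.3  1.1] T [ 0.29  0.03 -0.02] q6 -0.16
units [-0.006  0.002  0.002] tilt [ 0.03  -0.017 -0.999]
```

play_rows(
  deltas=[0,0,0,0,6,0,0,0,0,6,0,0,0,0,6,0,0,0,0,6,0,0,0,0,6,0,0,0,0,6,0,0,0,0,0],
)

```text
clock: 5.28
eef_pos: [0.5316, -0.147, 0.0361]
tool_rot: [0.917, 0.399, 0.009, 0.014]
ft_force: [-1.0, 1.2, 0.9]
grip_width: 0.0131
```

```bash
python3 go.py .532 -.147 .036
```

```text
5.275 [ 0.5316 -0.147   0.0361] yaw 47.06 w 0.0131 F [-1.   1.2  0.9] T [ 0.04  0.31 -0.09] q6 0.49
units [0.004 0.005 0.002] tilt [ 0.028 -0.019 -0.999]
```

play_rows(
  deltas=[0,0,0,0,4,0,0,0,0,4,0,0,0,0,4,0,0,0,0,4,0,0,0,0,0],
)

```text
clock: 5.9
eef_pos: [0.5314, -0.1471, 0.0362]
tool_rot: [0.963, 0.269, 0.01, 0.014]
ft_force: [0.2, 1.0, 0.5]
grip_width: 0.013
```

```bash
python3 go.py .532 -.147 .036
```

```text
5.9 [ 0.5314 -0.1471  0.0362] yaw 31.21 w 0.013 F [0.2 1.  0.5] T [-0.01  0.44 -0.  ] q6 0.76
units [0.009 0.004 0.003] tilt [ 0.027 -0.021 -0.999]
```

play_rows(
  deltas=[0,0,0,0,4,0,0,0,0,4,0,0,0,0,4,0,0,0,0,3,0,0,0,0,3],
)

```text
clock: 6.52
eef_pos: [0.5311, -0.146, 0.0363]
tool_rot: [0.992, 0.129, 0.011, 0.013]
ft_force: [0.0, -1.4, 2.0]
grip_width: 0.0132
```

```bash
python3 go.py .532 -.147 .036
```

```text
6.525 [ 0.5311 -0.146   0.0363] yaw 14.84 w 0.0132 F [ 0.  -1.4  2. ] T [-0.47  0.4   3.68] q6 1.05
units [0.01  0.019 0.006] tilt [ 0.025 -0.023 -0.999]
```

play_rows(
  deltas=[0,0,0,0,1.5,0,0,0,0,0,0,0,0,0,0,1,0,0,0,0,1,0,0,0,0,1,0,0,0,0,1,0,0,0,0,1,0,0,0,0,1,0,0,-0.3,0,1,0,0,-0.8,0,1,0,0,-0.8,0,1,0,0,-0.8,0],
)

```text
clock: 8.02
eef_pos: [0.5236, -0.1422, 0.1973]
tool_rot: [0.993, 0.114, 0.006, 0.011]
ft_force: [0.6, -0.0, -1.1]
grip_width: 0.0856
```

play_rows(
  deltas=[1,0,0,-0.8,-9,1,0,-0.6,0,-9,1,0,-0.5,0,0,1,0,0,0,0],
)

```text
clock: 8.52
eef_pos: [0.4959, -0.082, 0.2515]
tool_rot: [0.962, 0.272, 0.01, 0.014]
ft_force: [-0.0, 0.1, -0.8]
grip_width: 0.0856
```

```bash
python3 go.py .56 .17 .2; python3 - <<'E'
from h import *
im,K,R,t=cam("wrist"); np.savez("w2.npz",im=im,K=K,R=R,t=t); cv2.imwrite("pics/w2.png",im)
print(proj((.532,-.147,.06),K,R,t))
im,K,R,t=cam("top"); np.savez("top2.npz",im=im,K=K,R=R,t=t)
E
```

```text
8.525 [ 0.4959 -0.082   0.2515] yaw 31.55 w 0.0856 F [-0.   0.1 -0.8] T [-0.07 -0.09  0.02] q6 0.87
units [ 3.096 -3.048  0.796] tilt [ 0.028 -0.022 -0.999]
[312.68949796 277.95935828]
```

View pics/w2.png

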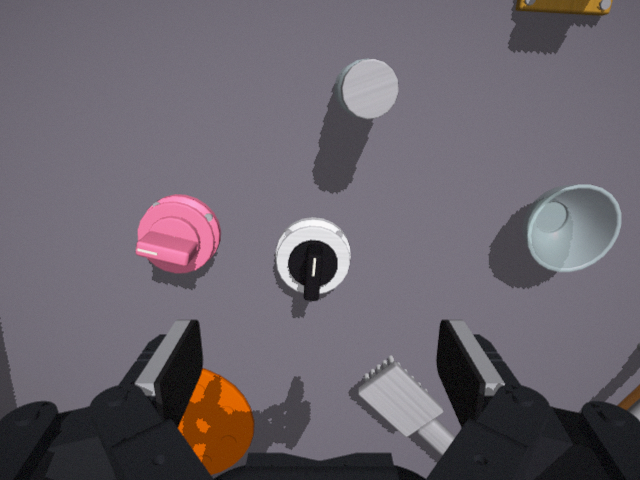

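```bash
python3 - <<'E'
from h import *
d=np.load("w2.npz"); im,K,R,t=[d[k] for k in("im","K","R","t")]
m=(im[:,:,:].min(2)>140).astype(np.uint8); m[:254]=0;m[280:]=0;m[:,:305]=0;m[:,322:]=0
n,l,s,ce=cv2.connectedComponentsWithStats(m)
for i in range(1,n):
    if s[i,4]<8: continue
    P=np.array([ray(p[::-1],K,R,t,.062)[:2] for p in np.argwhere(l==i)]);ev,V=np.linalg.eigh(np.cov(P.T)); a=V[:,1]
    print(s[i],P.mean(0),np.degrees(np.arctan2(a[1],a[0])),np.sqrt(ev), np.degrees(np.arctan2(*(P.mean(0)-[.532,-.147])[::-1])))
# cap / port: wrist view cut, use top2
d=np.load("top2.npz"); im,K,R,t=[d[k] for k in("im","K","R","t")]
h=cv2.cvtColor(im,cv2.COLOR_BGR2HSV); m=cv2.inRange(h,(15,100,60),(30,255,255)); m[:210]=0;m[275:]=0;m[:,:215]=0;m[:,285:]=0
c=max(cv2.findContours(m,0,1)[0],key=cv2.contourArea); r=cv2.minAreaRect(cv2.convexHull(c)); print(r)
B=np.array([ray(p,K,R,t,.01)[:2] for p in cv2.boxPoints(r)]); print(B.round(4),B.mean(0),[np.degrees(np.arctan2(*(B[(i+1)%4]-B[i])[::-1])).round(1) for i in range(4)])
E
```

```text
[312 258   4  18  46] [ 0.52655863 -0.1363619 ] 115.57754570209602 [0.00065091 0.00495006] 117.08967103967454
((247.5605010986328, 240.1942596435547), (28.33208465576172, 28.890748977661133), 61.38954162597656)
[[0.5905 0.2323]
 [0.6274 0.1657]
 [0.5613 0.1291]
 [0.5247 0.1955]] [0.57596752 0.18068278] [np.float64(-61.0), np.float64(-151.0), np.float64(118.9), np.float64(29.2)]
```

The knob mark has turned 58° to about 116°. The tool turned 69°, with torque rising to 3.7 N m at the end, so the knob is on its stop and the pads slipped past. Next, the cap.

play_rows(
  deltas=[1,0,0,0,-10,1,0,0,0,-10,1,0,0,0,-10,1,0,0,0,-10,1,0,0,0,-10,1,0,0,0,-10,1,0,0,0,-10,1,0,0,0,-10,1,0,0,0,-4,1,0,0,0,0],
)

```text
clock: 9.88
eef_pos: [0.5009, -0.0931, 0.2459]
tool_rot: [0.52, 0.854, -0.005, 0.016]
ft_force: [-0.2, -0.1, -0.7]
grip_width: 0.0856
```

```bash
python3 go.py .565 .175 .2
```

```text
9.875 [ 0.5009 -0.0931  0.2459] yaw 117.35 w 0.0856 F [-0.2 -0.1 -0.7] T [0.02 0.04 0.01] q6 -0.65
units [3.501 2.996 0.678] tilt [ 0.022 -0.025 -0.999]
```

play_rows(
  deltas=[1,0.6,0.5,0.1,-1,1,0.6,0.5,0.1,0,1,0.6,0.5,0.1,0,1,0.6,0.5,0.1,0,1,0.6,0.5,0.1,0,1,0.5,0.4,0.1,0,1,0,0,0,0,1,0,0,0,0],
)

```text
clock: 10.88
eef_pos: [0.5638, 0.1754, 0.1998]
tool_rot: [0.521, 0.853, -0.006, 0.016]
ft_force: [-0.6, -0.0, -0.9]
grip_width: 0.0852
```

```bash
python3 go.py .576 .18 .046; python3 - <<'E'
from h import *
im,K,R,t=cam("wrist"); np.savez("w3.npz",im=im,K=K,R=R,t=t); cv2.imwrite("pics/w3.png",im)
for z in(.01,.04,.07): print(z,proj((.576,.1807,z),K,R,t).round(1))
h=cv2.cvtColor(im,cv2.COLOR_BGR2HSV); m=cv2.inRange(h,(15,100,60),(30,255,255))
c=max(cv2.findContours(m,0,1)[0],key=cv2.contourArea); r=cv2.approxPolyDP(cv2.convexHull(c),8,True)[:,0]; print(r.tolist())
B=np.array([ray(p,K,R,t,.01)[:2] for p in r]); print(B.round(4).tolist(),B.mean(0))
E
```

```text
10.875 [0.5638 0.1754 0.1998] yaw 117.15 w 0.0852 F [-0.6 -0.  -0.9] T [0.07 0.03 0.02] q6 -0.16
units [0.063 0.201 2.564] tilt [ 0.021 -0.028 -0.999]
0.01 [326.7 219.1]
0.04 [326.  229.9]
0.07 [325.2 242.8]
[[462, 0], [474, 26], [456, 104], [370, 91], [375, 0]]
[[0.3896, 0.1912], [0.3996, 0.2079], [0.45, 0.2257], [0.4715, 0.1633], [0.417, 0.1367]] [0.42554552 0.18498495]
```

View pics/w3.png

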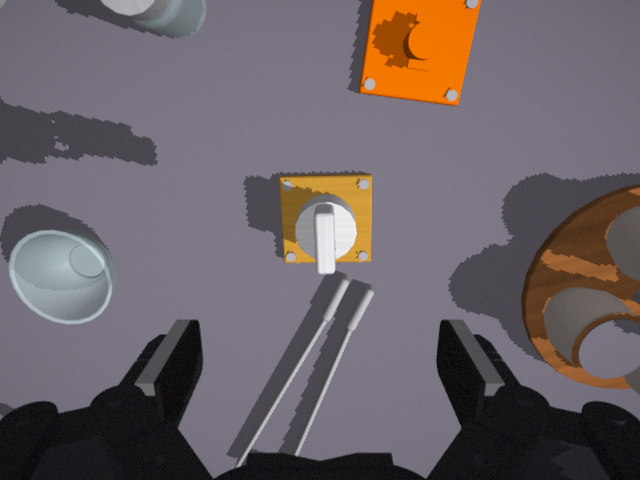

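```bash
python3 - <<'E'
from h import *
d=np.load("w3.npz"); im,K,R,t=[d[k] for k in("im","K","R","t")]
h=cv2.cvtColor(im,cv2.COLOR_BGR2HSV); m=cv2.inRange(h,(15,100,60),(30,255,255)); m[:150]=0;m[290:]=0;m[:,:265]=0;m[:,390:]=0
c=max(cv2.findContours(m,0,1)[0],key=cv2.contourArea); r=cv2.approxPolyDP(cv2.convexHull(c),6,True)[:,0]; print(r.tolist())
B=np.array([ray(p,K,R,t,.01)[:2] for p in r]); print(B.round(4).tolist(),B.mean(0),[np.degrees(np.arctan2(*(B[(i+1)%len(B)]-B[i])[::-1])).round(1) for i in range(len(B))])
P=[ray(p,K,R,t,.07)[:2] for p in((325.5,207),(326,272))]; print(P, np.degrees(np.arctan2(*(P[1]-P[0])[::-1])))
E
```

```text
[[371, 175], [370, 260], [285, 262], [279, 178]]
[[0.5267, 0.1953], [0.5912, 0.2307], [0.6274, 0.1664], [0.5632, 0.1303]] [0.57710457 0.18065374] [np.float64(28.7), np.float64(-60.7), np.float64(-150.6), np.float64(119.3)]
[array([0.55301391, 0.16901988]), array([0.59547149, 0.19140068])] 27.79520369046326
```

play_rows(
  deltas=[1,0.07,0.22,0.3,-2,1,0,0,0.45,0,1,0,0,0.45,0,1,0,0,0.4,0,1,0,0,0,0,1,0,0,0,0],
)

```text
clock: 11.68
eef_pos: [0.5789, 0.1788, 0.0984]
tool_rot: [0.508, 0.861, -0.006, 0.017]
ft_force: [0.1, -0.3, 0.8]
grip_width: 0.0851
```

```bash
python3 go.py .577 .181 .046
```

```text
11.675 [0.5789 0.1788 0.0984] yaw 118.98 w 0.0851 F [ 0.1 -0.3  0.8] T [-0.01 -0.01 -0.04] q6 -0.19
units [ 0.078 -0.016  0.872] tilt [ 0.022 -0.027 -0.999]
```

play_rows(
  deltas=[1,0.08,-0.02,0.35,0,1,0,0,0.35,0,1,0,0,0.2,0,1,0,0,0,0,1,0,0,0,0],
)

```text
clock: 12.3
eef_pos: [0.582, 0.1821, 0.0492]
tool_rot: [0.508, 0.861, -0.002, 0.02]
ft_force: [0.5, 0.4, 0.4]
grip_width: 0.0854
```

```bash
python3 go.py .577 .181 .046
```

```text
12.3 [0.582  0.1821 0.0492] yaw 118.94 w 0.0854 F [0.5 0.4 0.4] T [ 0.03 -0.02  0.01] q6 -0.19
units [ 0.027 -0.083  0.051] tilt [ 0.034 -0.023 -0.999]
```

play_rows(
  deltas=[1,0.03,-0.1,0.06,0,1,0,0,0,0,0,0,0,0,0,0,0,0,0,0,0,0,0,0,0,0,0,0,0,0,0,0,0,0,0,0,0,0,0,0,0,0,0,0,0],
)

```text
clock: 13.42
eef_pos: [0.577, 0.1812, 0.0477]
tool_rot: [0.508, 0.861, 0.0, 0.022]
ft_force: [-0.3, -1.0, 0.6]
grip_width: 0.0128
```

```bash
python3 go.py .577 .181 .046
```

```text
13.425 [0.577  0.1812 0.0477] yaw 118.94 w 0.0128 F [-0.3 -1.   0.6] T [0.03 0.08 0.01] q6 -0.19
units [-0.002 -0.002  0.028] tilt [ 0.037 -0.022 -0.999]
```

play_rows(
  deltas=[0,0,0,0,-2,0,0,0,0,-2,0,0,0,0,0],
)

```text
clock: 13.8
eef_pos: [0.5773, 0.1814, 0.0477]
tool_rot: [0.475, 0.88, -0.001, 0.022]
ft_force: [-0.5, -0.1, -0.4]
grip_width: 0.0131
```

```bash
python3 go.py
```

```text
13.8 [0.5773 0.1814 0.0477] yaw 123.23 w 0.0131 F [-0.5 -0.1 -0.4] T [ 0.07  0.03 -0.06] q6 -0.26
```

play_rows(
  deltas=[0,0,0,0,-2,0,0,0,0,-1.5],
)

```text
clock: 14.05
eef_pos: [0.5772, 0.1815, 0.0477]
tool_rot: [0.446, 0.895, -0.001, 0.022]
ft_force: [-0.8, 0.3, 0.7]
grip_width: 0.0127
```

play_rows(
  deltas=[0,0,0,0,-1.5],
)

```text
clock: 14.18
eef_pos: [0.5772, 0.1816, 0.0477]
tool_rot: [0.434, 0.901, -0.001, 0.022]
ft_force: [0.2, 1.0, 1.3]
grip_width: 0.0126
```

```bash
python3 go.py
```

```text
14.175 [0.5772 0.1816 0.0477] yaw 128.58 w 0.0126 F [0.2 1.  1.3] T [ 0.22  0.   -0.02] q6 -0.35
```

play_rows(
  deltas=[0,0,0,0,-1.5,0,0,0,0,-1],
)

```text
clock: 14.42
eef_pos: [0.5772, 0.1816, 0.0477]
tool_rot: [0.412, 0.911, -0.002, 0.021]
ft_force: [-0.5, -0.2, 0.8]
grip_width: 0.0129
```

```bash
python3 go.py
```

```text
14.425 [0.5772 0.1816 0.0477] yaw 131.27 w 0.0129 F [-0.5 -0.2  0.8] T [ 0.14  0.02 -0.01] q6 -0.4
```

play_rows(
  deltas=[0,0,0,0,-1.5,0,0,0,0,-1],
)

```text
clock: 14.68
eef_pos: [0.5772, 0.1817, 0.0477]
tool_rot: [0.391, 0.92, -0.002, 0.021]
ft_force: [0.1, -0.5, 0.0]
grip_width: 0.0123
```

```bash
python3 go.py
```

```text
14.675 [0.5772 0.1817 0.0477] yaw 133.95 w 0.0123 F [ 0.1 -0.5  0. ] T [0.13 0.01 0.  ] q6 -0.45
```

play_rows(
  deltas=[0,0,0,0,-1.5,0,0,0,0,-1.5],
)

```text
clock: 14.92
eef_pos: [0.5772, 0.1816, 0.0477]
tool_rot: [0.365, 0.931, -0.003, 0.021]
ft_force: [-0.1, 0.2, 0.7]
grip_width: 0.0125
```

```bash
python3 go.py
```

```text
14.925 [0.5772 0.1816 0.0477] yaw 137.15 w 0.0125 F [-0.1  0.2  0.7] T [ 0.16 -0.02  0.02] q6 -0.5
```

Past 0.3 rad with no resistance, so counter-clockwise is the free way. Continuing to about 1.3 rad.

play_rows(
  deltas=[0,0,0,0,-2,0,0,0,0,-3,0,0,0,0,-3,0,0,0,0,0],
)

```text
clock: 15.42
eef_pos: [0.5775, 0.1815, 0.0478]
tool_rot: [0.295, 0.955, -0.004, 0.021]
ft_force: [-0.7, 0.3, 0.3]
grip_width: 0.0131
```

```bash
python3 go.py
```

```text
15.425 [0.5775 0.1815 0.0478] yaw 145.66 w 0.0131 F [-0.7  0.3  0.3] T [0.13 0.04 0.05] q6 -0.65
```

play_rows(
  deltas=[0,0,0,0,-6,0,0,0,0,-6,0,0,0,0,-6,0,0,0,0,-6,0,0,0,0,-6,0,0,0,0,-6,0,0,0,0,-6,0,0,0,0,-4,0,0,0,0,0],
)

```text
clock: 16.55
eef_pos: [0.5772, 0.1821, 0.0479]
tool_rot: [-0.114, 0.993, -0.012, 0.018]
ft_force: [-0.5, 0.4, -0.6]
grip_width: 0.0125
```

```bash
python3 go.py .577 .181 .15
```

```text
16.55 [0.5772 0.1821 0.0479] yaw -166.93 w 0.0125 F [-0.5  0.4 -0.6] T [ 0.08  0.1  -0.04] q6 -1.48
units [-0.047 -0.064 -1.7  ] tilt [ 0.038 -0.02  -0.999]
```

play_rows(
  deltas=[0,-0.01,-0.01,-0.15,0,0,-0.01,-0.01,-0.2,0,0,-0.01,-0.01,-0.2,0],
)

```text
clock: 16.92
eef_pos: [0.5769, 0.1806, 0.0815]
tool_rot: [-0.112, 0.993, -0.013, 0.016]
ft_force: [0.1, -0.2, -1.0]
grip_width: 0.0127
```

```bash
python3 go.py .577 .181 .155
```

```text
16.925 [0.5769 0.1806 0.0815] yaw -167.06 w 0.0127 F [ 0.1 -0.2 -1. ] T [0.01 0.02 0.01] q6 -1.48
units [-0.038 -0.029 -1.224] tilt [ 0.034 -0.022 -0.999]
```

play_rows(
  deltas=[0,-0.01,-0.01,-0.3,0,0,-0.01,-0.01,-0.3,0,0,-0.01,-0.01,-0.25,0,0,-0.01,0,-0.2,0,0,0,0,0,0,0,0,0,0,0],
)

```text
clock: 17.68
eef_pos: [0.5786, 0.1807, 0.1511]
tool_rot: [-0.112, 0.993, -0.013, 0.018]
ft_force: [-1.2, -1.1, -0.5]
grip_width: 0.0127
```

```bash
python3 go.py .577 .181 .15; python3 - <<'E'
from h import *
a=cam("scene")[0]; b,K,R,t=cam("top"); np.savez("top3.npz",im=b,K=K,R=R,t=t)
f=lambda im,u,v:cv2.resize(im[v-50:v+50,u-66:u+66],(396,300),interpolation=cv2.INTER_CUBIC)
cv2.imwrite("pics/end.png",np.vstack([np.hstack([f(a,373,200),f(a,252,281)]),np.hstack([f(b,248,240),f(b,372,257)])]))
E
```

```text
17.675 [0.5786 0.1807 0.1511] yaw -167.14 w 0.0127 F [-1.2 -1.1 -0.5] T [0.05 0.07 0.03] q6 -1.48
units [0.025 0.011 0.018] tilt [ 0.039 -0.021 -0.999]
```

View pics/end.png

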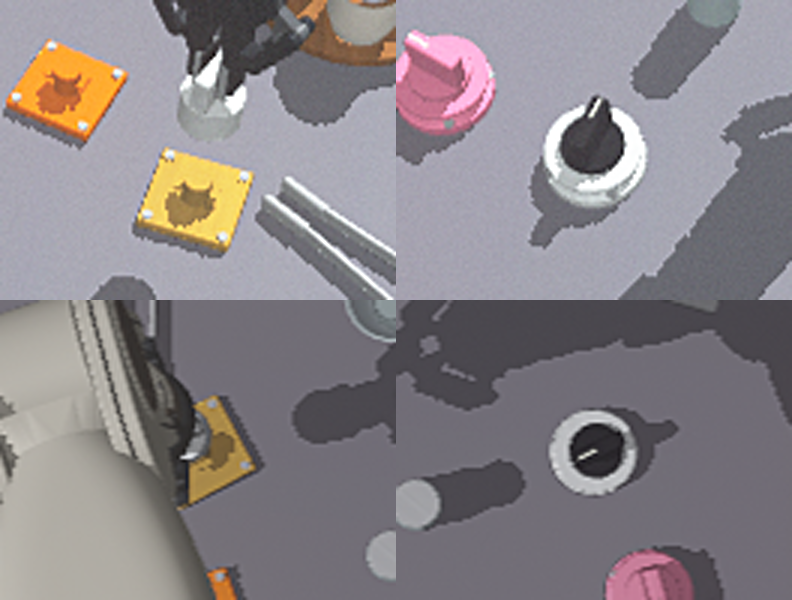

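```bash
python3 -c "
from workcell import ticket
print(ticket.job_done())"
```

```text
the job is handed in; nothing more can be done
None
```

The gas knob is turned off, and the cap is unscrewed and held in the gripper about 10 cm straight above the brass port. I handed the job in at 17.7 s of the 58 s allowed.

- **Knob:** I turned the black knob clockwise until it stopped firmly, at about 3.7 N m. The camera shows it turned about 58° (1.0 rad), but the tool turned about 69°. I take the difference as the pads slipping once the knob was on its stop. I did not grip it again to test that, but a final look from the top camera put the pointer at about 113°, against about 116° measured just after release.
- **Cap:** I tried counter-clockwise gently first and felt no stop past 0.3 rad, so I carried on to about 1.29 rad. It lifted off without resistance. At hand-in the gripper was 103 mm above its gripping height and about 2 mm off the port's axis.
- **Other checks:** The last picture shows the cap in the fingers and the port's neck bare. The pink knob look-alike and the orange port look-alike appear undisturbed. I did not check every other object on the shelf, but no contact forces showed up in the readings along the way. The tool ended tilted about 2.5° from vertical.

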